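# Index the veneer lay-up turntable by one hole

## Robot

A 7-joint arm with a two-finger parallel gripper is mounted at the origin on the work surface. World frame = base frame: x ahead of the robot, y to its left, z up, the work surface at z = 0. Lengths are in m, angles in rad, forces in N, time in s.
With the tool pointing down it reaches from about 0.425 to 0.825 m from the base axis. Payload 3.6 kg.
Tool frame: the origin (TCP) lies between the finger pads; the fingertips stand 25 mm ahead of it and the grasp point (between the pads) lies 6 mm ahead of it; z points along the fingers, y is the line along which they close (so a half turn about z gives the same grasp; the last joint's range is limited). The gripper opens to 85 mm and grips with 20 to 120 N. Pads are 22 mm wide; open, the fingers measure 114 mm over their backs; the gripper's body (76 mm by 85 mm) begins 54 mm behind the grasp point. The pads swing forward as they close: fully open they stand 13 mm farther back than shut.
Start: joints at [1.117, 0.615, -0.013, 1.423, 0.008, 1.103, -0.04], TCP at [0.269, -0.592, 0.256] pointing down, gripper open.
Joint ranges: [-3.12, 3.12], [-0.3, 2.06], [-1.34, 1.32], [0.26, 2.42], [-1.36, 4.5], [0.01, 1.98], [-2.84, 2.84]. Speed limits (rad/s): [2.79, 2.79, 3.14, 3.14, 3.14, 3.14, 3.14].

## Interface

Orientations are given as a 3x3 rotation matrix whose columns are the frame's x, y, z axes.
In Python, from rig import bot, capture, search_frame, trace, place_of gives the robot as it stands.
- The arm moves only by the tool jog_arm, never from a script. Its argument "commands" is a list of rows, each a list of 2 entries, a list of its own where there are three numbers: the shift along the tool's x, y, z in units of 0.15 m (1.0 is 0.15 m), then the turn, a rotation vector about the tool's x, y, z in units of pi/2 rad (1.0 is pi/2 rad). In form: [[[dx, dy, dz], [wx, wy, wz]], ...]. A call has 1 to 12 rows; each row shifts and turns the commanded pose from where the row before left it, along the tool's axes as they then stand; what a row does not reach is not made up. A row lasts 1/10 s, in which the tool goes at most 50 mm and 8.59 degrees, less where a joint would pass 70% of its speed; a pose out of reach is approached as far as the arm can. A call with a number of a shift or a turn outside -1 to 1 is refused whole. A call with a gripper value outside its range is refused whole. "claw" is the opening, from -1 (shut) to 1 (fully open), set as the call begins (left out, the last holds). The fingers move at their own pace and stop on an object; the grip force is fixed at half the most. Time passes only in rows, so rows that do not move let the fingers close. It gives the time, the measured TCP pose, the force, the opening and the grip force at its end, in the units of the state.
- bot.observe(): the state, without advancing time (a new reading comes with each control period).
- capture(name): name is "side" or "top"; returns a dict with "pixels" (384x512x3 uint8, red, green, blue), "range_z" (384x512 float32, m along the optical axis (not along the pixel's ray), 0 where there is no reading), "K" (3x3 intrinsics, pixels), "k1" (the pictures are not rectified: a ray, as slopes to the right and down, at radius r is drawn at 1 + k1 r^2 times it, then the intrinsics apply), "R" (3x3) and "t" (3): a world point X has camera coordinates R X + t. Camera axes: x right, y down, z forward; pixel columns grow to the right and rows downward; lengths in m; the calibration is good to about 2 mm. A picture is of the moment at which its call begins.
- bot.job_done(): hands the job in; it is judged then, once.
Trained networks look in the newest picture that a camera, given by its name, has taken for a name from the list of things; names that differ only in an ending like _2 or _b are one class to them, and where a whole thing is asked for, a point or a joint stands for the part that bears it (a point fixed in the world has none). Each returns a list of dicts, best first, with "p" (0 to 1); they miss things now and then, are a little off and sometimes report something else, mostly with a low value. They report only what shows in the picture. A call takes as long as a camera call.
- search_frame(name, camera): "extent" ([left, top, right, bottom] as shares, 0 to 1, of the picture: columns of its width, rows of its height, round what is visible of it).
- trace(name, camera): "mask" (384x512 bool, what is visible of it) and "extent" ([left, top, right, bottom] as shares, 0 to 1, of the picture: columns of its width, rows of its height, round what is visible of it).
- place_of(name, camera): "at" ([row, column] as shares, 0 to 1, of the picture: columns of its width, rows of its height: a listed point, or the origin of a listed thing).
The state is a dict: "t": time; "joint_pos": joint angles; "qd": joint speeds; "tau": joint torques, N m; "tool_pos": TCP position; "ee_rot": TCP orientation; "contact_force": force on the tool from outside, world axes, zero at the start; "torque": the same for the moment, N m; "finger_gap": opening from 0.0 (shut) to 1.0 (fully open); "grasp_force": force on a finger pad.
Only numpy, scipy, OpenCV 4.12 (cv2) and the standard library are available. Lean on these libraries where they do the work, as an engineer would, in place of code of your own. Each camera call takes 0.05 s, during which the arm holds its last target. There are 200 camera calls.

## Task

Move the veneer lay-up turntable on by one hole, to the side of the red marker: pull its spring pin up by the black knob, swing the turntable round by the knob, then let the pin down on the index plate and feel for the hole just past the red marker until the pin drops fully home, and let go. Be gentle with the pin: never press it hard against the plate, down or sideways. Leave the glue bottle, the roller and the tape on the table, and the brass weight on the turntable, where they are.

Things in the scene. Friction and masses are not known exactly. Their poses are not given: they have to be found in the camera images.
- hub (a point): Centre of the turntable's top face, on its vertical turning axis, 36 mm above the table. The turntable is a plywood disc 209 mm across with a fan of veneer on it. A grey bracket (36 mm wide, top 57 mm above the table) stands out from its rim and carries the spring pin in a steel collar 22 mm across, top 64 mm above the table.
- base: Round green base under the turntable, 344 mm across, 12 mm high, fixed to the table; origin under its centre on the turning axis, its x axis points to the starting pin. On it lie flat index plates, top face 30 mm above the table: a dark one with the middle hole (pin home at the start) and a bright one to either side, each with one hole.
- knob (a point): Middle of the pin's pull knob, 83 mm above the table with the pin home: a black upright cylinder with a yellow band, 24 mm across, 34 mm high (66 to 100 mm above the table with the pin home), 125 mm from the turning axis. It rises with the pin, does not spin on the bracket and swings round the axis with the turntable. A grip of 12 to 20 N lifts it; held firmly, it keeps the pin from dropping.
- pin: Brass index pin on the knob's axis, 10 mm across, flat-ended; origin at the centre of its lower end (20 mm above the table when home, hidden under the bracket). It stands 10 mm deep in its hole when home. It is spoilt if it is pressed against a plate, sideways or endways, with more than 25 N.
- plunger (a joint): Lift of pin and knob in m: 0 = fully home in a hole, 0.010 = resting on the top face of an index plate (30 mm above the table), 0.016 = upper stop. Drawn clear above about 0.0105. A spring pulls it down with 4.5 N at 0, 7.5 N at 0.010 and 9.3 N at 0.016.
- turntable (a joint): Turn of the turntable in rad, 0 at the start with the pin home in the middle hole, positive anticlockwise seen from above; stops at -0.75 and 0.75. A stiff bearing (0.3 N m, so about 2.5 N at the knob) holds it where it is left.
- red_marker: Red stud, 18 mm across, 14 mm high, origin under its centre, on the base's rim 160 mm from the axis, 25 degrees to either side of the starting pin (it varies). The wanted hole, on the 125 mm pin circle, lies past it, seen from the starting pin: 3 to 20 mm along the circle beyond the line hub to marker (not set exactly). It is 12 mm wide (1 mm play each way); the plate around it is flat.
- white_marker: White stud of the same size at the hole on the other side, which is not wanted.
- weight: Loose brass weight, 48 mm across, 35 mm high, on the middle of the turntable; origin under its centre. It may turn with the table but must stay on its middle.
- glue: Loose white glue bottle, 60 mm across, 160 mm high, upright, origin under its centre.
- roller: Loose veneer roller, lying, about 175 mm long, 40 mm high, origin under its neck, handle to its -x.
- tape: Loose cardboard-coloured roll of tape, 90 mm across, 25 mm high, lying flat, origin under its centre.

How it is judged:
On the way, in this order (a step that is already met when the one before it is completed fails the run):
1. the pin is drawn clear of its hole (value of joint plunger above 0.0105 m), for 0.1 s.
2. the pin drops fully home in the hole past the red marker (value of joint plunger below 0.003 m and horizontal distance between pin and red_marker below 0.055 m), for 0.2 s.
At the end, for the whole second after the job is handed in: The pin is home (lift under 3 mm) in the hole next to the red marker (pin within 55 mm of the marker seen from above; a pin in that hole is 35 to 42 mm from it) and the turntable and the pin are at rest (all of step 2 and velocity of joint turntable between -0.02 and 0.02 rad/s and velocity of joint plunger between -0.005 and 0.005 m/s); the robot touches nothing.
It fails at once if the pin is pressed against something with more than 25 N (contact force between pin and anything else above 25 N).
It fails at once if the glue bottle, the roller, the tape or the brass weight is moved by more than 25 mm (distance of any of weight, glue, roller, tape from where it was at the start of the episode above 0.025 m).
It also fails if it takes over 51 s, if anything falls off the work surface, if the arm or the gripper's body presses on something with over 40 N, if the wrist force passes 120 N, or if a joint passes its speed limit or range.

## Working session

There is one attempt and no reset: what is moved stays moved. The work goes in short steps, Python scripts to look and compute and a tool call to move; the robot and the scene stay as the last step left them, time stands still between calls to the robot, and variables do not carry over. Pictures are saved under pics/ and viewed, at most 10 in all, crops included, and the job is handed in when it is done.

Besides the shell and the picture viewer there is one more tool, called after "Call:" by a JSON object that holds its "method" and its "body". jog_arm: Moves the arm, as the interface text tells. Its arguments: {"type":"object","properties":{"commands":{"type":"array","items":{"type":"array"}},"claw":{"type":"number"}},"required":["commands"]}

```bash
mkdir -p pics; ls; cat > h.py <<'E'
import numpy as np, cv2
from rig import bot, capture, search_frame, trace, place_of
def ray(c,row,col):
    u=np.array([(col-c["K"][0][2])/c["K"][0][0],(row-c["K"][1][2])/c["K"][1][1]])
    s=u.copy()
    for _ in range(20): s=u/(1+c["k1"]*(s@s))
    R=np.array(c["R"]);o=-R.T@np.array(c["t"])
    return o,R.T@np.array([s[0],s[1],1.0])
def atz(c,row,col,z):
    o,d=ray(c,row,col); return o+d*(z-o[2])/d[2]
def tri(c1,p1,c2,p2):
    o1,d1=ray(c1,*p1);o2,d2=ray(c2,*p2)
    s=np.linalg.lstsq(np.array([d1,-d2]).T,o2-o1,rcond=None)[0]
    a=o1+d1*s[0];b=o2+d2*s[1]
    return (a+b)/2,np.linalg.norm(a-b)
def depthpt(c,row,col):
    o,d=ray(c,row,col); return o+d*c["range_z"][int(round(row)),int(round(col))]
E
python3 - <<'E'
from h import *
np.set_printoptions(precision=4,suppress=True)
C={n:capture(n) for n in("side","top")}
for n in C:
    print(n, -np.array(C[n]["R"]).T@np.array(C[n]["t"]))
P={}
Z=dict(hub=.036,knob=.083,red_marker=0.012,white_marker=.012,base=0,glue=0,roller=0,tape=0,weight=.036)
for k in Z:
    for n in C:
        for r in place_of(k,n)[:2]:
            p=(r["at"][0]*384,r["at"][1]*512)
            P.setdefault((k,n),p)
            print(k,n,round(r["p"],2),np.round(p,1),"atz",atz(C[n],*p,Z[k]))
    if (k,"top") in P and (k,"side") in P: print("  tri",*tri(C["top"],P[k,"top"],C["side"],P[k,"side"]))
im=np.vstack([C[n]["pixels"] for n in C])
im=np.hstack([C["side"]["pixels"],C["top"]["pixels"]])
cv2.imwrite("pics/a.png",cv2.resize(im[:,:,::-1],(800,300)))
print({k:v for k,v in bot.observe().items()})
E
```

```text
pics
side [0.3854 1.0883 1.1153]
top [ 0.2732 -0.0365  1.2657]
hub side 0.57 [211.9 264.8] atz [0.4715 0.0058 0.036 ]
hub top 0.6 [207.8 249.5] atz [ 0.4787 -0.0102  0.036 ]
hub top 0.34 [237.8 378.5] atz [ 0.4006 -0.3904  0.036 ]
  tri [ 0.4768 -0.0095  0.0217] 0.008362880196012923
knob side 0.57 [185.1 231.2] atz [ 0.584  -0.0522  0.083 ]
knob top 0.63 [167.4 268. ] atz [ 0.5905 -0.0605  0.083 ]
  tri [ 0.5887 -0.0604  0.0767] 0.006812618951926934
red_marker side 0.37 [211.7 217.6] atz [ 0.6213 -0.0007  0.012 ]
red_marker top 0.51 [155.8 249.2] atz [ 0.6447 -0.0032  0.012 ]
  tri [ 0.6323 -0.0025  0.0142] 0.02256582983283616
white_marker side 0.15 [145.6 296.2] atz [ 0.394  -0.3753  0.012 ]
white_marker top 0.52 [181.3 287.8] atz [ 0.5677 -0.1232  0.012 ]
  tri [ 0.4509 -0.0955  0.2454] 0.12258531340586173
base side 0.77 [218.6 267.8] atz [ 0.4621 -0.0016  0.    ]
base top 0.69 [210.9 244.8] atz [0.4747 0.0045 0.    ]
  tri [0.4675 0.0048 0.008 ] 0.011882626864235359
glue side 0.69 [314.6 260.1] atz [0.4482 0.3508 0.    ]
glue top 0.96 [219.8 131. ] atz [0.4363 0.3492 0.    ]
  tri
[... 444 characters left out ...]
036 ]
weight top 0.47 [213.  250.6] atz [ 0.4633 -0.014   0.036 ]
  tri [ 0.4674 -0.0145  0.0432] 0.010389708674019825
{'t': 1.0, 'joint_pos': array([ 1.1175,  0.6149, -0.0126,  1.4234,  0.0081,  1.1034, -0.0404]), 'qd': array([-0.0004, -0.0013, -0.0006, -0.0006, -0.0003,  0.0007, -0.0012]), 'tau': array([  0.0009, -46.9114,   0.2595, -17.1346,   0.0101,   0.0017,
        -0.    ]), 'tool_pos': array([ 0.2691, -0.5917,  0.2563]), 'ee_rot': array([[ 0.9103,  0.414 ,  0.    ],
       [ 0.414 , -0.9103,  0.0001],
       [ 0.    , -0.0001, -1.    ]]), 'contact_force': array([0.57  , 0.0685, 0.3404]), 'torque': array([0.0452, 0.0048, 0.0085]), 'grasp_force': 0.0, 'finger_gap': 0.9956088010161195}
```

```bash
cat > m.py <<'E'
from h import *
np.set_printoptions(precision=4,suppress=True)
C={n:capture(n) for n in("side","top")}
for n,c in C.items(): np.savez("pics/"+n,**c)
c=C["top"]; 
def cloud(c):
    V,U=np.nonzero(c["range_z"]>0)
    K=np.array(c["K"]);u=np.stack([(U-K[0,2])/K[0,0],(V-K[1,2])/K[1,1]],1);s=u.copy()
    for _ in range(20): s=u/(1+c["k1"]*(s**2).sum(1,keepdims=True))
    z=c["range_z"][V,U]; X=np.c_[s*z[:,None],z]-np.array(c["t"])
    return X@np.array(c["R"]),c["pixels"][V,U].astype(int),V,U
for n in C:
    X,P,V,U=cloud(C[n])
    r=np.hypot(X[:,0]-.475,X[:,1]+.002)
    hsv=cv2.cvtColor(P.astype(np.uint8)[None],cv2.COLOR_RGB2HSV)[0].astype(int)
    red=(P[:,0]>1.8*P[:,1])&(P[:,0]>1.8*P[:,2])&(P[:,0]>80)&(r<.22)
    print(n,"red",red.sum(),np.median(X[red],0),V[red].mean(),U[red].mean())
    green=(hsv[:,0]>40)&(hsv[:,0]<90)&(hsv[:,1]>70)&(r<.25)
    hull=cv2.convexHull(X[green][:,:2].astype(np.float32))
    print(" green",green.sum(),np.median(X[green],0),cv2.minEnclosingCircle(hull))
    q=np.hypot(X[:,0]-.589,X[:,1]+.06)<.03
    t=q&(X[:,2]>.09); print(" knob top",t.sum(),X[t].mean(0),"bbox",X[t].min(0),X[t].max(0))
    yel=q&(hsv[:,0]>18)&(hsv[:,0]<38)&(hsv[:,1]>120); print(" yellow",yel.sum(),X[yel].mean(0) if yel.any() else 0)
s=C["side"]["pixels"][130:290,150:350]; t=c["pixels"][110:270,150:350]
cv2.imwrite("pics/b.png",cv2.resize(np.vstack([s,t])[:,:,::-1],(750,1200)[:0] or (375,600),interpolation=cv2.INTER_CUBIC))
E
python3 m.py
```

```text
side red 25 [0.6285 0.0047 0.0232] 210.08 214.96
 green 3172 [0.4229 0.0811 0.011 ] ((0.46475866436958313, -0.0023376166354864836), 0.17485277354717255)
 knob top 50 [ 0.5814 -0.0472  0.097 ] bbox [ 0.5708 -0.061   0.0901] [ 0.5932 -0.0361  0.1044]
 yellow 13 [ 0.5811 -0.0415  0.0935]
top red 22 [ 0.6274 -0.0002  0.025 ] 159.8181818181818 247.72727272727272
 green 4462 [0.4123 0.0217 0.0118] ((0.46941009163856506, -0.004830135498195887), 0.16961850225925446)
 knob top 60 [ 0.5844 -0.0524  0.0984] bbox [ 0.5737 -0.0635  0.0901] [ 0.5973 -0.0404  0.1042]
 yellow 3 [ 0.5749 -0.0541  0.0895]
```

View pics/a.png

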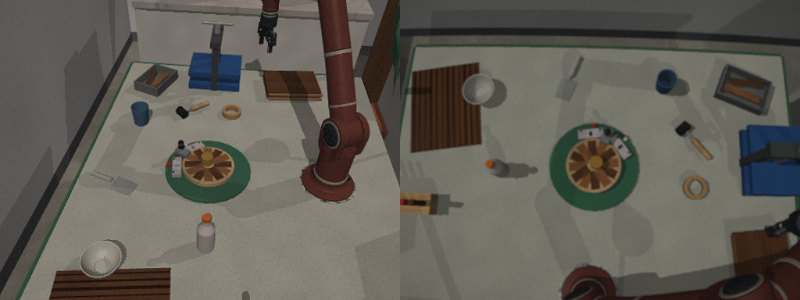

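View pics/b.png

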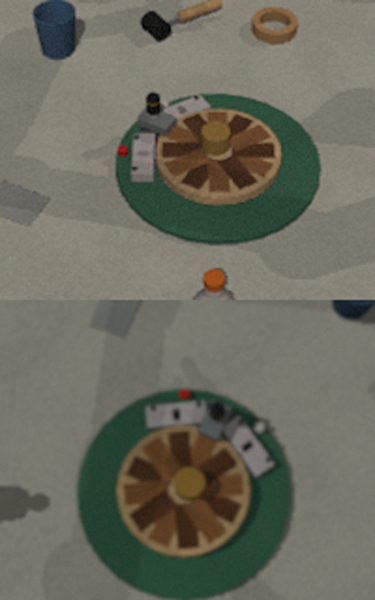

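```bash
cat > n.py <<'E'
from h import *
from scipy.optimize import least_squares
np.set_printoptions(precision=4,suppress=True)
out=[]
for n in("side","top"):
    c=dict(np.load(f"pics/{n}.npz")); P=c["pixels"]; hsv=cv2.cvtColor(P,cv2.COLOR_RGB2HSV).astype(int)
    V,U=np.mgrid[:384,:512]
    g=((hsv[...,0]>40)&(hsv[...,0]<95)&(hsv[...,1]>70)).astype(np.uint8)
    _,lab,st,_=cv2.connectedComponentsWithStats(g); 
    b=None;cand=[i for i in range(1,len(st))]; i=max(cand,key=lambda i:st[i,4]*(abs(st[i,0]+st[i,2]/2-256)<80)*(st[i,2]<200)); m=lab==i
    cnt=max(cv2.findContours(m.astype(np.uint8),0,2)[0],key=len)
    h=cv2.convexHull(cnt)[:,0]
    p=np.array([atz(c,y,x,.012)[:2] for x,y in h])
    f=least_squares(lambda q:np.hypot(*(p-q[:2]).T)-q[2],[.467,-.003,.17],loss="soft_l1",f_scale=.002)
    print(n,"base circle",f.x,"res",np.abs(f.fun).max(),len(p))
    o,_=ray(c,0,0); near=np.zeros((384,512),bool)
    red=(P[...,0]>1.6*P[...,1].astype(float))&(P[...,0]>1.6*P[...,2].astype(float))&(P[...,0]>70)
    r0=(210,215) if n=="side" else (159,248)
    red&=np.hypot(V-r0[0],U-r0[1])<10
    rp=(V[red].mean(),U[red].mean()); print(" red",red.sum(),rp,atz(c,*rp,.019))
    k0=(184,231) if n=="side" else (168,267)
    d=(P.max(2)<60)&(np.hypot(V-k0[0],U-k0[1])<13); print(" dark",d.sum(),V[d].mean(),U[d].mean(), atz(c,V[d].mean(),U[d].mean(),.083))
    a=P[130:250,170:320] if n=="side" else P[130:250,190:340]
    out.append(cv2.resize(a[:75,20:120],(800,600) if 0 else (400,300),interpolation=cv2.INTER_NEAREST))
cv2.imwrite("pics/c.png",np.vstack([np.clip(o.astype(float)*1.5,0,255) for o in out])[:,:,::-1])
E
python3 n.py
```

```text
side base circle [0.4683 0.0013 0.1707] res 0.002902046093104488 42
 red 29 (np.float64(210.20689655172413), np.float64(215.0)) [0.6291 0.0007 0.019 ]
 dark 70 185.22857142857143 231.27142857142857 [ 0.5837 -0.0516  0.083 ]
top base circle [ 0.4692 -0.0053  0.1681] res 0.002133158553218245 42
 red 26 (np.float64(159.76923076923077), np.float64(247.8846153846154)) [0.6299 0.0001 0.019 ]
 dark 143 169.5944055944056 268.8811188811189 [ 0.584  -0.0633  0.083 ][ WARN:0@0.395] global loadsave.cpp:1063 imwrite_ Unsupported depth image for selected encoder is fallbacked to CV_8U.
```

View pics/c.png

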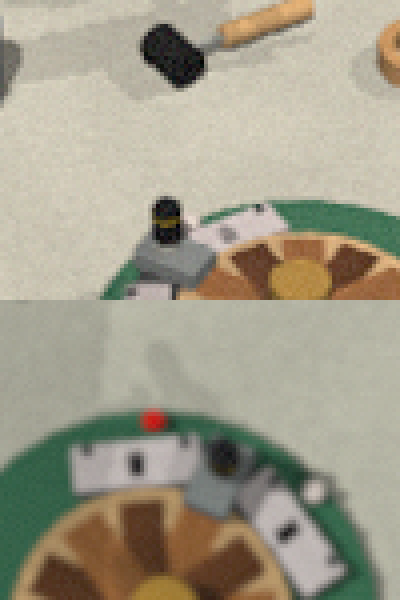

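```bash
python3 - <<'E'
from h import *
np.set_printoptions(precision=4,suppress=True)
T=dict(np.load("pics/top.npz"));S=dict(np.load("pics/side.npz"))
t=lambda r,c,z:atz(T,r,c,z)[:2]
print("redhole",t(170.9,244.2,.03),"whitehole",t(188.3,282,.03),"knob",t(169.5,266,.085))
# refine dark spot centroid in top and side plates
for c,n,r0 in((T,"top red",(171,244)),(T,"top white",(188,282)),(S,"side red",(211,227))):
    g=cv2.cvtColor(c["pixels"],cv2.COLOR_RGB2GRAY).astype(float)
    r,q=r0;print(n);print(g[r-6:r+7,q-7:q+8].astype(int))
S2=cv2.resize(S["pixels"][175:225,200:260],(600,500),interpolation=cv2.INTER_CUBIC)
cv2.imwrite("pics/d.png",np.clip(S2[:,:,::-1].astype(float)*1.5,0,255).astype(np.uint8))
E
```

```text
redhole [0.5916 0.0097] whitehole [ 0.5415 -0.105 ] knob [ 0.5835 -0.0549]
top red
[[ 82  87  94  96  97 100 102 105 110 112 115 115 115 115 118]
 [103 110 112 117 116 114 118 116 119 122 123 124 123 123 123]
 [113 115 122 122 117 111 106 102 111 119 126 124 125 126 124]
 [113 118 124 123 110  94  78  76  91 111 122 124 122 123 122]
 [113 118 122 118 103  77  52  48  73 105 119 123 122 122 121]
 [112 116 121 119 103  72  37  27  64 102 121 122 124 121 123]
 [112 120 122 120 107  74  37  23  61 103 121 124 123 122 121]
 [118 121 124 122 112  83  44  31  63 102 122 125 125 123 117]
 [120 123 123 125 118  94  72  64  80 107 123 124 125 123 120]
 [121 123 124 125 120 113 102 101 104 116 122 122 125 124 118]
 [119 122 121 122 119 116 109 109 110 112 113 115 114 113 108]
 [109 112 111 107 104 102 101 100 102 101 101  99  95  91  89]
 [ 91  90  92  94  94  93  97  97  99  98  97  95  93  93  91]]
top white
[[111 122 123 123 123 121 122 123 119 110  88  61  48  48  50]
 [119 122 122 124 123 122 123 120 119 117 104  79  52  41  49]
 [121 125 123 121 123 122 117 108 106 113 113  95  72  50  45
[... 761 characters left out ...]
3 110]
 [ 88 125 139 133 136 131 130 133 138 133 138 128  88  79 116]
 [ 90 126 133 135 137 134 135 134 133 134 139 125  86  84 112]
 [ 91 126 138 140 134 131 133 132 135 137 134 122  93  93 113]
 [ 91 126 136 130 121 119 119 120 119 129 130 112  95  95 112]
 [ 87 126 130 118 100 102 105 105 104 112 124 112  90  88 109]
 [ 88 127 127 115 107 106 107 105 110 119 128 116  93  86 110]
 [ 92 128 133 133 124 125 124 121 125 129 131 115  94  97 112]
 [101 136 133 137 132 131 132 133 136 136 131 115  86  91 115]
 [ 98 130 132 132 129 129 133 132 136 133 137 118  60  76 104]
 [ 96 121 118 120 119 116 127 130 133 128 133 116  72  73 102]
 [ 99 124 122 125 121 117 118 120 120 118 120 105  68  67  90]]
```

View pics/d.png

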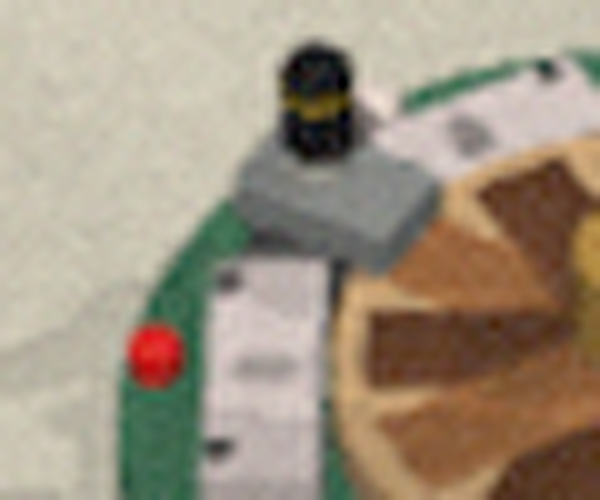

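Call:
{"method": "jog_arm", "body": {"commands": [[[0.166,-0.178,0],[0,0,0]],[[0.166,-0.178,0],[0,0,0]],[[0.166,-0.178,0],[0,0,0]],[[0.166,-0.178,0],[0,0,0]],[[0.166,-0.178,0],[0,0,0]],[[0.166,-0.178,0],[0,0,0]],[[0.166,-0.178,0],[0,0,0]],[[0.223,-0.116,0],[0,0,0]],[[0.223,-0.116,0],[0,0,0]],[[0.223,-0.116,0],[0,0,0]],[[0.223,-0.116,0],[0,0,0]],[[0.223,-0.116,0],[0,0,0]]], "claw": 0.0}}

```text
t: 2.3
tool_pos: [0.4675, -0.1998, 0.2567]
ee_rot: [[0.91, 0.414, 0.001], [0.414, -0.91, -0.0], [0.001, 0.001, -1.0]]
contact_force: [0.7, -0.0, -1.1]
finger_gap: 0.497
grasp_force: 0.0
```

Call:
{"method": "jog_arm", "body": {"commands": [[[0.223,-0.116,0],[0,0,0]],[[0.223,-0.116,0],[0,0,0]],[[0.223,-0.116,0],[0,0,0]],[[0.223,-0.116,0],[0,0,0]],[[0,0,0],[0,0,0.076]],[[0,0,0],[0,0,0.076]],[[0,0,0],[0,0,0.076]],[[0,0,0],[0,0,0.076]],[[0,0,0],[0,0,0.076]],[[0,0,0],[0,0,0.076]],[[0,0,0],[0,0,0.076]],[[0,0,0],[0,0,0]]]}}

```text
t: 3.5
tool_pos: [0.5597, -0.082, 0.2564]
ee_rot: [[0.918, -0.397, 0.0], [-0.397, -0.918, -0.0], [0.0, 0.0, -1.0]]
contact_force: [0.6, -0.3, -0.2]
finger_gap: 0.499
grasp_force: 0.0
```

Call:
{"method": "jog_arm", "body": {"commands": [[[0.066,-0.24,0],[0,0,0]],[[0,0,0.2],[0,0,0]],[[0,0,0.2],[0,0,0]],[[0,0,0.2],[0,0,0]],[[0,0,0.2],[0,0,0]],[[0,0,0],[0,0,0]]]}}

```text
t: 4.1
tool_pos: [0.58, -0.0526, 0.1325]
ee_rot: [[0.919, -0.395, -0.009], [-0.395, -0.919, 0.001], [-0.009, 0.003, -1.0]]
contact_force: [-0.8, -0.4, -0.0]
finger_gap: 0.499
grasp_force: 0.0
```

```bash
python3 - <<'E'
from h import *
out=[]
for n in("side","top"):
    c=capture(n);P=c["pixels"]
    a=P[160:235,190:290] if n=="side" else P[130:205,215:315]
    out.append(cv2.resize(a,(400,300),interpolation=cv2.INTER_CUBIC))
cv2.imwrite("pics/e.png",np.clip(np.hstack(out)[:,:,::-1].astype(float)*1.6,0,255).astype(np.uint8))
E
```

```text
(no output)
```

View pics/e.png

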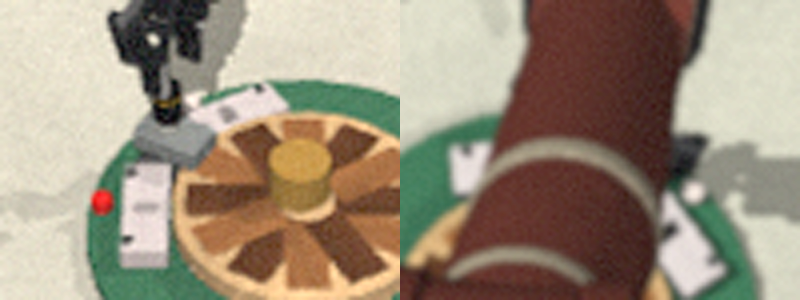

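Call:
{"method": "jog_arm", "body": {"commands": [[[0.01,0,0.06],[0,0,0]],[[0.005,0,0.06],[0,0,0]],[[0,0,0.06],[0,0,0]],[[0,0,0.06],[0,0,0]],[[0,0,0],[0,0,0]]]}}

```text
t: 4.7
tool_pos: [0.584, -0.0538, 0.0988]
ee_rot: [[0.918, -0.397, -0.003], [-0.397, -0.918, 0.0], [-0.003, 0.001, -1.0]]
contact_force: [-0.6, 0.1, 0.1]
finger_gap: 0.497
grasp_force: 0.0
```

Call:
{"method": "jog_arm", "body": {"commands": [[[0,0,0],[0,0,0]],[[0,0,0],[0,0,0]],[[0,0,0],[0,0,0]]], "claw": -0.34}}

```text
t: 5.0
tool_pos: [0.5853, -0.054, 0.1007]
ee_rot: [[0.918, -0.398, 0.001], [-0.398, -0.918, 0.0], [0.001, -0.0, -1.0]]
contact_force: [-0.2, -0.4, 0.5]
finger_gap: 0.327
grasp_force: 0.0
```

Call:
{"method": "jog_arm", "body": {"commands": [[[-0.007,0,0.024],[0,0,0]],[[-0.007,0,0.02],[0,0,0]],[[0,0,0],[0,0,0]],[[0,0,0],[0,0,0]]], "claw": -0.39}}

```text
t: 5.4
tool_pos: [0.5831, -0.0525, 0.0934]
ee_rot: [[0.918, -0.397, -0.0], [-0.397, -0.918, 0.001], [-0.0, -0.001, -1.0]]
contact_force: [1.4, 1.4, -2.1]
finger_gap: 0.305
grasp_force: 1.0
```

Call:
{"method": "jog_arm", "body": {"commands": [[[0,-0.004,0],[0,0,0]],[[0,0,0],[0,0,0]],[[0,0,0],[0,0,0]]], "claw": -0.42}}

```text
t: 5.7
tool_pos: [0.5832, -0.0523, 0.0936]
ee_rot: [[0.918, -0.397, -0.0], [-0.397, -0.918, 0.0], [-0.0, -0.0, -1.0]]
contact_force: [0.7, 1.9, -1.6]
finger_gap: 0.291
grasp_force: 1.0
```

Call:
{"method": "jog_arm", "body": {"commands": [[[0,-0.003,0],[0,0,0]],[[0,0,0],[0,0,0]],[[0,0,0],[0,0,0]]], "claw": -0.46}}

```text
t: 6.0
tool_pos: [0.5834, -0.0521, 0.0937]
ee_rot: [[0.918, -0.397, -0.0], [-0.397, -0.918, 0.0], [-0.0, -0.0, -1.0]]
contact_force: [0.3, 1.8, -1.2]
finger_gap: 0.275
grasp_force: 17.6
```

Call:
{"method": "jog_arm", "body": {"commands": [[[0,0,0],[0,0,0]],[[0,0,0],[0,0,0]],[[0,0,0],[0,0,0]]], "claw": -0.6}}

```text
t: 6.3
tool_pos: [0.5834, -0.0522, 0.0938]
ee_rot: [[0.918, -0.398, -0.0], [-0.398, -0.918, 0.0], [-0.0, -0.0, -1.0]]
contact_force: [-0.3, 2.0, -0.5]
finger_gap: 0.261
grasp_force: 58.7
```

Call:
{"method": "jog_arm", "body": {"commands": [[[0,0,-0.02],[0,0,0]],[[0,0,-0.025],[0,0,0]],[[0,0,-0.025],[0,0,0]],[[0,0,-0.02],[0,0,0]],[[0,0,0],[0,0,0]],[[0,0,0],[0,0,0]]]}}

```text
t: 6.9
tool_pos: [0.5833, -0.0522, 0.1071]
ee_rot: [[0.918, -0.398, -0.0], [-0.398, -0.918, 0.0], [-0.0, 0.0, -1.0]]
contact_force: [1.7, 2.5, -8.5]
finger_gap: 0.261
grasp_force: 59.1
```

Call:
{"method": "jog_arm", "body": {"commands": [[[-0.001,-0.0408,0],[0,0,-0.0311]],[[-0.001,-0.0408,0],[0,0,-0.0311]],[[-0.001,-0.0408,0],[0,0,-0.0311]],[[-0.001,-0.0408,0],[0,0,-0.0311]],[[-0.001,-0.0408,0],[0,0,-0.0311]],[[-0.001,-0.0408,0],[0,0,-0.0311]],[[-0.001,-0.0408,0],[0,0,-0.0311]],[[-0.001,-0.0408,0],[0,0,-0.0311]],[[-0.001,-0.0408,0],[0,0,-0.0311]],[[-0.001,-0.0408,0],[0,0,-0.0311]],[[0,0,0],[0,0,0]],[[0,0,0],[0,0,0]]]}}

```text
t: 8.1
tool_pos: [0.5931, 0.0088, 0.1072]
ee_rot: [[0.997, 0.082, -0.001], [0.082, -0.997, 0.001], [-0.001, -0.001, -1.0]]
contact_force: [0.7, -1.4, -9.0]
finger_gap: 0.255
grasp_force: 59.2
```

```bash
python3 - <<'E'
from h import *
s=bot.observe();print(s["tool_pos"],s["contact_force"],s["torque"],s["grasp_force"])
c=capture("side");P=c["pixels"]
cv2.imwrite("pics/f.png",np.clip(cv2.resize(P[160:235,180:280],(800,600),interpolation=cv2.INTER_CUBIC)[:,:,::-1].astype(float)*1.6,0,255).astype(np.uint8))
E
```

```text
[0.59313707 0.00879394 0.10717887] [ 0.69028428 -1.39949668 -8.96267114] [-0.46074521 -0.06517766  0.45067914] 59.248080253601074
```

View pics/f.png

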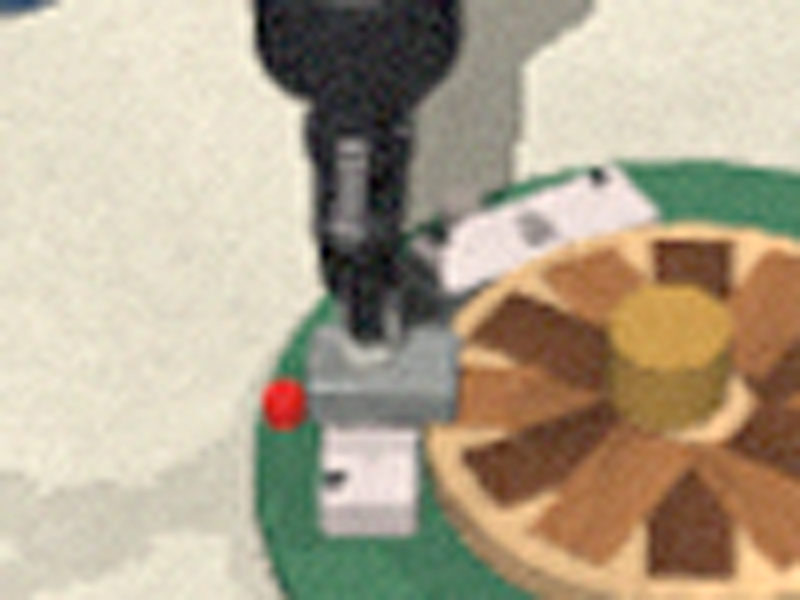

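Call:
{"method": "jog_arm", "body": {"commands": [[[0,-0.007,0],[0,0,-0.005]],[[0,0,0.01],[0,0,0]],[[0,0,0.008],[0,0,0]],[[0,0,0],[0,0,0]],[[0,0,0],[0,0,0]]]}}

```text
t: 8.65
tool_pos: [0.5932, 0.0087, 0.1044]
ee_rot: [[0.996, 0.087, -0.001], [0.087, -0.996, 0.0], [-0.001, -0.0, -1.0]]
contact_force: [-0.9, -2.8, -9.7]
finger_gap: 0.261
grasp_force: 59.3
```

Call:
{"method": "jog_arm", "body": {"commands": [[[0,0,0],[0,0,0]],[[0,0,0],[0,0,0]],[[0,0,0],[0,0,0]],[[0,0,0],[0,0,0]]], "claw": -0.38}}

```text
t: 9.05
tool_pos: [0.5943, 0.0092, 0.1056]
ee_rot: [[0.996, 0.087, 0.003], [0.087, -0.996, 0.001], [0.003, -0.001, -1.0]]
contact_force: [0.7, -0.5, 1.2]
finger_gap: 0.313
grasp_force: 0.0
```

```bash
cat > k.py <<'E'
from h import *
np.set_printoptions(precision=4,suppress=True)
s=bot.observe();print(s["t"],s["tool_pos"],s["contact_force"],s["grasp_force"])
c=capture("side");P=c["pixels"].astype(int)
V,U=np.mgrid[:384,:512];hsv=cv2.cvtColor(c["pixels"],cv2.COLOR_RGB2HSV).astype(int)
m=(hsv[...,0]>16)&(hsv[...,0]<40)&(hsv[...,1]>110)&(P.max(2)>45)&(abs(U-226)<9)&(abs(V-196)<16)
print("yellow",m.sum(),V[m].mean(),U[m].mean())
E
python3 k.py
```

```text
9.05 [0.5943 0.0092 0.1056] [ 0.6849 -0.4859  1.1794] 0.0
yellow 0 nan nank.py:7: RuntimeWarning: Mean of empty slice.
  print("yellow",m.sum(),V[m].mean(),U[m].mean())
  ret = ret.dtype.type(ret / rcount)
```

Call:
{"method": "jog_arm", "body": {"commands": [[[0,-0.007,0],[0,0,-0.005]],[[0,-0.007,0],[0,0,-0.005]],[[0,0,0],[0,0,0]],[[0,0,0],[0,0,0]]]}}

```text
t: 9.5
tool_pos: [0.5934, 0.01, 0.1048]
ee_rot: [[0.995, 0.102, 0.001], [0.102, -0.995, -0.001], [0.001, 0.001, -1.0]]
contact_force: [0.8, -2.0, 1.6]
finger_gap: 0.314
grasp_force: 1.1
```

Touching the knob now, pushing 2 N. Continue in small steps.

Call:
{"method": "jog_arm", "body": {"commands": [[[0,-0.007,0],[0,0,-0.005]],[[0,0,0],[0,0,0]],[[0,0,0],[0,0,0]]]}}

```text
t: 9.8
tool_pos: [0.5933, 0.0102, 0.1047]
ee_rot: [[0.994, 0.11, 0.001], [0.11, -0.994, -0.002], [0.0, 0.002, -1.0]]
contact_force: [-0.8, -5.6, 2.1]
finger_gap: 0.305
grasp_force: 2.7
```

Call:
{"method": "jog_arm", "body": {"commands": [[[0,-0.007,0],[0,0,-0.005]],[[0,0,0],[0,0,0]],[[0,0,0],[0,0,0]]]}}

```text
t: 10.1
tool_pos: [0.5933, 0.0103, 0.1048]
ee_rot: [[0.993, 0.117, 0.001], [0.117, -0.993, -0.003], [0.0, 0.003, -1.0]]
contact_force: [-0.1, -5.7, 2.3]
finger_gap: 0.312
grasp_force: 3.2
```

Call:
{"method": "jog_arm", "body": {"commands": [[[0,-0.007,0],[0,0,-0.003]],[[0,0,0],[0,0,0]],[[0,0,0],[0,0,0]]]}}

```text
t: 10.4
tool_pos: [0.5932, 0.0104, 0.1047]
ee_rot: [[0.993, 0.121, 0.001], [0.121, -0.993, -0.004], [0.0, 0.004, -1.0]]
contact_force: [0.2, -8.0, 2.8]
finger_gap: 0.312
grasp_force: 3.9
```

Call:
{"method": "jog_arm", "body": {"commands": [[[0,0.013,0],[0,0,0]],[[0,0.013,0],[0,0,0]],[[0,0,-0.1],[0,0,0]],[[0,0,-0.2],[0,0,0]],[[0,0,-0.2],[0,0,0]],[[0,0,0],[0,0,0]],[[0,0,0],[0,0,0]]], "claw": 0.0}}

```text
t: 11.1
tool_pos: [0.5932, 0.0115, 0.1798]
ee_rot: [[0.992, 0.125, 0.001], [0.125, -0.992, 0.002], [0.001, -0.002, -1.0]]
contact_force: [-0.8, -0.5, -0.6]
finger_gap: 0.499
grasp_force: 0.0
```

```bash
cat > q.py <<'E'
from h import *
import sys
np.set_printoptions(precision=4,suppress=True)
c=capture("side");P=c["pixels"].astype(int)
print(bot.observe()["tool_pos"])
V,U=np.mgrid[:384,:512]
d=(P.max(2)<60)&(abs(U-218)<25)&(V>170)&(V<215)
n,lab,st,ce=cv2.connectedComponentsWithStats(d.astype(np.uint8))
for i in range(1,n):
    if st[i,4]>25: print(st[i],ce[i],"knob@.083",atz(c,ce[i][1],ce[i][0],.083),"@.093",atz(c,ce[i][1],ce[i][0],.093))
cv2.imwrite(sys.argv[1],np.clip(cv2.resize(P[160:235,180:280].astype(np.uint8),(800,600),interpolation=cv2.INTER_CUBIC)[:,:,::-1].astype(float)*1.6,0,255).astype(np.uint8))
E
python3 q.py pics/g.png
```

```text
[0.5925 0.0112 0.1788]
[220 171   9  15 110] [224.0636 176.9455] knob@.083 [ 0.6124 -0.0879  0.083 ] @.093 [ 0.6102 -0.0765  0.093 ]
[222 187  16  15 140] [228.2786 195.2071] knob@.083 [ 0.5859 -0.0051  0.083 ] @.093 [0.584  0.0054 0.093 ]
```

View pics/g.png

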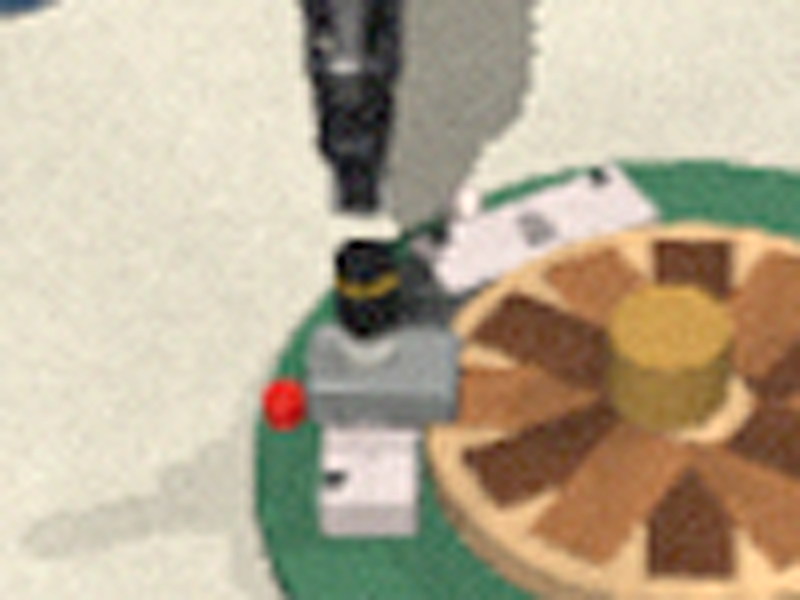

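Call:
{"method": "jog_arm", "body": {"commands": [[[0,0.015,0],[0,0,0.02]],[[0,0,0.15],[0,0,0]],[[0,0,0.15],[0,0,0]],[[0,0,0.1],[0,0,0]],[[0,0,0.1],[0,0,0]],[[0,0,0],[0,0,0]],[[0,0,0],[0,0,0]]]}}

```text
t: 11.85
tool_pos: [0.5931, 0.0078, 0.1038]
ee_rot: [[0.996, 0.092, -0.002], [0.092, -0.996, 0.0], [-0.002, -0.0, -1.0]]
contact_force: [0.3, -0.5, 0.1]
finger_gap: 0.504
grasp_force: 0.0
```

Call:
{"method": "jog_arm", "body": {"commands": [[[0,0,0],[0,0,0]],[[0,0,0],[0,0,0]],[[0,0,0],[0,0,0]],[[0,0,0],[0,0,0]]], "claw": -0.6}}

```text
t: 12.25
tool_pos: [0.5941, 0.0083, 0.1054]
ee_rot: [[0.996, 0.092, 0.002], [0.092, -0.996, 0.001], [0.002, -0.001, -1.0]]
contact_force: [0.3, 1.9, 3.2]
finger_gap: 0.263
grasp_force: 58.8
```

Call:
{"method": "jog_arm", "body": {"commands": [[[0,0,-0.015],[0,0,0]],[[0,0,0],[0,0,0]],[[0,-0.015,0],[0,0,-0.005]],[[0,0,0],[0,0,0]],[[0,0,0],[0,0,0]]]}}

```text
t: 12.75
tool_pos: [0.5939, 0.0093, 0.1064]
ee_rot: [[0.995, 0.1, 0.001], [0.1, -0.995, -0.001], [0.001, 0.001, -1.0]]
contact_force: [5.6, -1.1, -9.2]
finger_gap: 0.261
grasp_force: 59.1
```

Call:
{"method": "jog_arm", "body": {"commands": [[[0.006,-0.008,0],[0,0,-0.005]],[[0,0,0],[0,0,0]],[[0,0,0.007],[0,0,0]],[[0,0,0.007],[0,0,0]],[[0,0,0],[0,0,0]]]}}

```text
t: 13.25
tool_pos: [0.5938, 0.0106, 0.1053]
ee_rot: [[0.994, 0.107, -0.001], [0.107, -0.994, -0.001], [-0.001, 0.001, -1.0]]
contact_force: [0.3, -2.7, -2.6]
finger_gap: 0.262
grasp_force: 59.7
```

Call:
{"method": "jog_arm", "body": {"commands": [[[0,0,-0.007],[0,0,0]],[[0,-0.007,0],[0,0,-0.005]],[[0,0,0],[0,0,0]],[[0,0,0.009],[0,0,0]],[[0,0,0],[0,0,0]]]}}

```text
t: 13.75
tool_pos: [0.5937, 0.0122, 0.1038]
ee_rot: [[0.993, 0.116, -0.001], [0.116, -0.993, -0.0], [-0.001, 0.0, -1.0]]
contact_force: [2.0, -4.1, -8.2]
finger_gap: 0.265
grasp_force: 59.2
```

Call:
{"method": "jog_arm", "body": {"commands": [[[0,0,0.007],[0,0,0]],[[0,0,0.007],[0,0,0]],[[0,0,0],[0,0,0]]]}}

```text
t: 14.05
tool_pos: [0.5937, 0.0122, 0.102]
ee_rot: [[0.993, 0.116, -0.001], [0.116, -0.993, -0.0], [-0.001, 0.0, -1.0]]
contact_force: [0.9, -3.4, -7.6]
finger_gap: 0.259
grasp_force: 59.2
```

In the hole. Lower further, stopping about 1 mm above home, then release.

Call:
{"method": "jog_arm", "body": {"commands": [[[0,0,0.01],[0,0,0]],[[0,0,0.01],[0,0,0]],[[0,0,0.01],[0,0,0]],[[0,0,0.01],[0,0,0]],[[0,0,0],[0,0,0]],[[0,0,0],[0,0,0]]]}}

```text
t: 14.65
tool_pos: [0.5937, 0.0123, 0.0962]
ee_rot: [[0.993, 0.116, -0.001], [0.116, -0.993, -0.0], [-0.001, -0.0, -1.0]]
contact_force: [0.2, -3.8, -5.7]
finger_gap: 0.261
grasp_force: 59.4
```

Call:
{"method": "jog_arm", "body": {"commands": [[[0,0,0],[0,0,0]],[[0,0,0],[0,0,0]],[[0,0,0],[0,0,0]],[[0,0,0],[0,0,0]],[[0,0,-0.1],[0,0,0]],[[0,0,-0.2],[0,0,0]],[[0,0,-0.2],[0,0,0]],[[0,0,-0.2],[0,0,0]],[[0,0,0],[0,0,0]],[[0,0,0],[0,0,0]]], "claw": 0.0}}

```text
t: 15.65
tool_pos: [0.5943, 0.0127, 0.2021]
ee_rot: [[0.993, 0.116, 0.002], [0.116, -0.993, 0.001], [0.002, -0.0, -1.0]]
contact_force: [0.4, -0.1, 0.3]
finger_gap: 0.499
grasp_force: 0.0
```

```bash
python3 q.py pics/i.png
```

```text
[0.5935 0.0126 0.2009]
[219 171   9  10  60] [223.2167 174.6167] knob@.083 [ 0.617  -0.0988  0.083 ] @.093 [ 0.6147 -0.0873  0.093 ]
[221 187  17  18 140] [228.3071 196.8214] knob@.083 [0.5847 0.002  0.083 ] @.093 [0.5828 0.0125 0.093 ]
```

View pics/i.png

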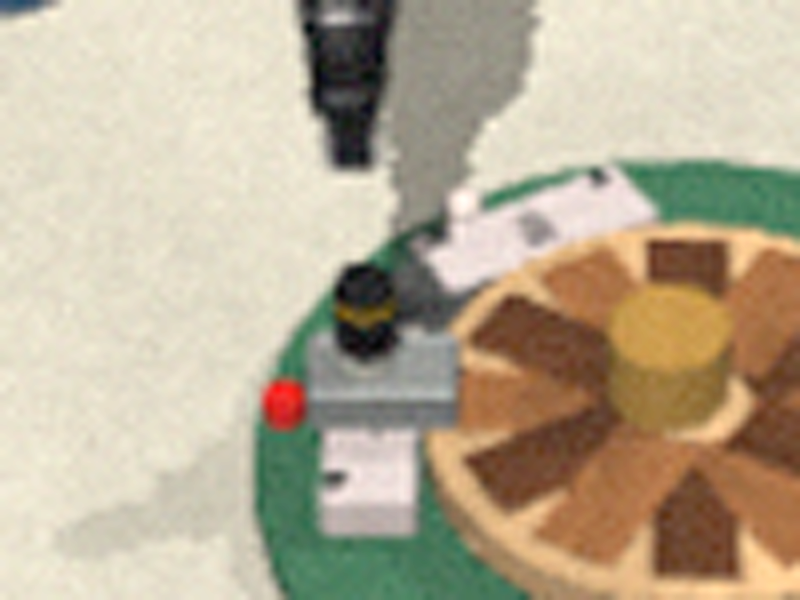

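The picture shows the knob down on its collar: its yellow band is at (365,313), against 285 when the pin stood on the plate. The gripper is clear of it. Handing in.

```bash
python3 -c "
from rig import bot
print(bot.job_done())"
```

```text
the job is handed in; nothing more can be done
None
```

I moved the turntable on by one hole: the pin dropped home in the hole past the red marker, I let go of the knob, and I handed the job in at about 16 s; no verdict was returned.

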